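# Load a pressure capsule with coarse and fine screws

## Robot

A 7-joint arm with a two-finger parallel gripper is mounted at the origin on the work surface. World frame = base frame: x ahead of the robot, y to its left, z up, the work surface at z = 0. Lengths are in m, angles in rad, forces in N, time in s.
With the tool pointing down it reaches from about 0.4 to 0.85 m from the base axis. Payload 10.4 kg.
Tool frame: the origin (TCP) lies midway between the tips of the shut fingers; the grasp point (between the pads) lies 19 mm behind it; y points along the fingers, x is the direction in which the jaws open and shut, and the axes are right-handed (so a half turn about y gives the same grasp; the last joint's range is limited). The gripper opens to 87 mm and grips with 3 to 60 N. Pads are 19 mm wide; open, the fingers measure 117 mm over their backs; the gripper's body (75 mm by 190 mm) begins 51 mm behind the grasp point.
Start: joints at [-1.298, 0.332, -0.065, 1.46, 0.022, 1.35, -0.088], TCP at [0.182, 0.598, 0.223] pointing down, gripper open.
Joint ranges: [-2.6, 2.6], [-0.5, 2.12], [-1.47, 1.34], [0.16, 2.42], [-1.27, 4.41], [0.06, 2.06], [-2.6, 2.6]. Speed limits (rad/s): [2.22, 2.22, 2.79, 2.79, 3.14, 3.14, 3.14].

## Interface

Orientations are given as a unit quaternion [x, y, z, w].
In Python, from bench import * gives the robot as it stands.
- The arm moves only by the tool jog_arm, never from a script. Its argument "commands" is a list of rows, each an object with "translation": the shift along the world's x, y, z in mm, a list of three; "twist": the turn about the world's z in rad. A call has 1 to 20 rows; each row shifts and turns the commanded pose from where the row before left it; what a row does not reach is not made up. A row lasts 1/10 s, in which the tool goes at most 50 mm and 8.59 degrees, less where a joint would pass 70% of its speed; a pose out of reach is approached as far as the arm can. A call is refused whole if a number of a shift passes 50 or a number of a turn 0.15, either way. A call with a gripper value outside its range is refused whole. "grip" is the closure, from 0 (fully open) to 1 (shut), set as the call begins (left out, the last holds). The fingers move at their own pace and stop on an object; "grip_force" is the grip in N (left out, the last holds). Time passes only in rows, so rows that do not move let the fingers close. It gives the time, the measured TCP pose, the force and the opening at its end, in the units of the state.
- read_state(): the state, without advancing time (a new reading comes with each control period).
- camera(name): name is "scene" or "top" or "wrist"; returns a dict with "img" (400x640x3 uint8, red, green, blue), "fx", "fy", "cx", "cy" (pixels), "cam_to_world" (4x4, takes a point from camera to world coordinates). Camera axes: x right, y down, z forward; pixel columns grow to the right and rows downward; lengths in m; the calibration is good to about 2 mm. A picture is of the moment at which its call begins. There is no depth.
- close_job(): hands the job in, once; it reports no verdict.
The state is a dict: "time": time; "joint_positions": joint angles; "joint_vel": joint speeds; "joint_torque": joint torques, N m; "ee_pos": TCP position; "eef_rot": TCP orientation; "ft_force": force on the tool from outside, world axes, zero at the start; "torque": the same for the moment, N m; "width": finger opening in m.
Only numpy, scipy, OpenCV 4.12 (cv2) and the standard library are available. Lean on these libraries where they do the work, as an engineer would, in place of code of your own. Each camera call takes 0.05 s, during which the arm holds its last target.

## Task

Load the pressure capsule to the set mark. Turn the wide lower (coarse) knob of the little screw press clockwise only until the gauge needle has just lifted off its zero tick and stands clearly between it and the next long tick; then, with the small upper (fine) knob alone, bring the needle onto the set pointer at the dial's rim and let go. Never drive the needle up the scale with the coarse knob, never run it into the overload block, and leave the meter, dish and screwdriver where they lie.

Things in the scene. Friction and masses are not known exactly. Their poses are not given: they have to be found in the camera images.
- coarse_grip (a point): Middle of the coarse knob: knurled black disc, 52 mm across, 20 mm tall (10 mm above and below this point), vertical axis through this point, on a blue C-shaped screw press fixed to the bench. The press's flat head, 60 mm wide, lies 40 mm below this point; nothing stands beside the knob. The other knob rises 32 mm above the disc's top on the same axis.
- fine_grip (a point): Grip point on the fine knob: knurled aluminium, 22 mm across, 26 mm tall, same vertical axis, 32 mm above point coarse_grip. The point lies 10 mm under the knob's top and 22 mm above the coarse disc's top, so keep the fingertips clear of that disc.
- coarse (a joint): Angle of the coarse knob, rad, grows clockwise from above, which drives the spindle down 4 mm per rad; 0 to 4.5, starts at 0 to 0.3. The spindle starts 3 to 10 mm (not told) above the capsule's sprung brass button, so contact comes 0.7 to 2.5 rad after the start. The knob stays where it is left (0.18 N m of friction).
- fine (a joint): Angle of the fine knob, rad, grows clockwise from above, which drives the spindle, and the coarse knob with it, down 0.9 mm per rad; range 0 to 6, starts at 0 to 0.25. It stays where it is left (0.04 N m of friction).
- needle (a joint): Load reading: black needle's angle, rad, clockwise from the zero tick. 0 until the spindle touches the capsule, then about 1.6 rad per mm of spindle travel (6.4 per rad of the coarse knob, 1.4 per rad of the fine knob); 3 N at touch, then 9 N per mm. Long ticks at 0, 1, 2, 3 rad, short ones every 0.25; the overload block, a thick dark bar on the dial, is at 3.8.
- index (a joint): Angle of the set pointer on the needle's scale, rad (2.4 to 3.2): dark steel pointer at the dial's rim with a square tab, 18 x 12 mm, sticking out over the rim, set beforehand and not to be touched.
- gauge_center (a point): Centre of the gauge's white dial, 116 mm across, facing up, 60 mm above the bench, 155 mm to the left of the knob axis as seen from the robot's side of the press. The whole press may be turned by up to 0.5 rad. The zero tick lies 2.0 rad counterclockwise (from above) of the press's forward direction (the line from the knob axis to this point turned 90 degrees clockwise).
- needle_tip (a point): Point on the needle 42 mm from the dial's centre, near its tip.
- index_tip (a point): Point on the set pointer 42 mm from the dial's centre, where the needle's tip lies when it is exactly on the pointer.
- meter: Yellow hand-held multimeter, 160 x 82 x 40 mm, lying loose on the bench; origin under its centre. Leave alone.
- dish: Black bowl-shaped dish, 84 mm across, 32 mm tall, loose; origin under its centre. Leave alone.
- screwdriver: Screwdriver, 170 mm long, lying loose; origin near its middle. Leave alone.

How it is judged:
On the way, in this order (a step that is already met when the one before it is completed fails the run):
1. the coarse knob has brought the needle clear of zero and below the first long tick (0.1 to 1.0 rad), the fine knob not yet turned (value of joint needle between 0.1 and 1 rad and value of joint fine below 0.35 rad), for 0.3 s.
2. the needle stands on the set pointer, by means of the fine knob (horizontal distance between needle_tip and index_tip below 0.007 m and value of joint fine above 0.8 rad), for 0.3 s.
At the end, for the whole second after the job is handed in: The needle tip stands within 7 mm (about 0.17 rad) of the set pointer, brought there by the fine knob (which then reads above 0.8 rad), both knobs at rest and released (all of step 2 and velocity of joint fine between -0.05 and 0.05 rad/s and velocity of joint coarse between -0.05 and 0.05 rad/s); the robot touches nothing.
It fails at once if the coarse knob drives the needle up the scale (needle beyond 1.7 rad with the fine knob still below 0.4 rad, or beyond 2.3 rad with it below 0.7 rad) ((value of joint needle above 1.7 rad and value of joint fine below 0.4 rad) or (value of joint needle above 2.3 rad and value of joint fine below 0.7 rad)).
It fails at once if the capsule is overloaded: the needle reaches the overload block (3.8 rad) (value of joint needle above 3.8 rad).
It fails at once if the set pointer is moved (4 mm) (distance of index_tip from where it was at the start of the episode above 0.004 m).
It fails at once if a bystander is moved by more than 15 mm (distance of any of meter, dish, screwdriver from where it was at the start of the episode above 0.015 m).
It also fails if it takes over 72 s, if anything falls off the work surface, if the arm or the gripper's body presses on something with over 40 N, if the wrist force passes 120 N, or if a joint passes its speed limit or range.

## Working session

There is one attempt and no reset: what is moved stays moved. The work goes in short steps, Python scripts to look and compute and a tool call to move; the robot and the scene stay as the last step left them, time stands still between calls to the robot, and variables do not carry over. Pictures are saved under pics/ and viewed, and the job is handed in when it is done.

Besides the shell and the picture viewer there is one more tool, called after "Request:" in YAML: its name, and indented under it one key for each argument. jog_arm: Moves the arm, as the interface text tells. Its arguments: {"type":"object","properties":{"commands":{"type":"array"},"grip":{"type":"number"},"grip_force":{"type":"number"}},"required":["commands"]}

```bash
mkdir -p pics; ls
python3 - <<'E'
from bench import *
import cv2,json,numpy as np
s=read_state();print(s)
for n in ["scene","top","wrist"]:
    c=camera(n);cv2.imwrite(f"pics/{n}0.png",c["img"][:,:,::-1]);print(n,c["fx"],c["fy"],c["cx"],c["cy"]);print(np.round(c["cam_to_world"],4).tolist())
    np.savez(f"pics/{n}0.npz",**c)
E
```

```text
pics
{'time': 0.0, 'joint_positions': array([-1.29762393,  0.33289461, -0.06470312,  1.46094455,  0.02162444,
        1.34990417, -0.08854068]), 'joint_vel': array([-9.99893380e-05,  2.33173980e-03,  2.73680109e-03, -3.33684737e-04,
        5.70702453e-04,  6.40522504e-04,  5.66995784e-04]), 'joint_torque': array([ 8.88399718e-04, -6.23254395e+01,  2.52722570e-02, -3.89886725e+01,
       -6.13153330e-02,  3.99457233e-02,  1.65635438e-04]), 'ee_pos': array([0.18207235, 0.59748253, 0.22173822]), 'eef_rot': array([ 0.56854954,  0.42047178, -0.42125859, -0.5678874 ]), 'ft_force': array([ 0.79838246, -0.04976071,  0.39392547]), 'torque': array([ 0.02468204, -0.00648577, -0.04147414]), 'width': 0.08706955283244922}
scene 360.98215485279013 360.98215485279013 323.1246806156639 199.71145479649613
[[0.5317, 0.4803, -0.6976, 1.2788], [0.8469, -0.303, 0.4369, -0.3488], [-0.0015, -0.8231, -0.5679, 0.7005], [0.0, 0.0, 0.0, 1.0]]
top 378.46495194819084 378.46495194819084 317.88135065513825 199.50821421336494
[[0.0002, -0.9883, 0.1525, 0.4856], [-1.0, -0.0013, -0.0067, 0.0607], [0.0068, -0.1525, -0.9883, 0.8821], [0.0, 0.0, 0.0, 1.0]]
wrist 280.8287585427945 280.8287585427945 315.7926725024457 195.69750072501262
[[0.2928, 0.9177, 0.2684, 0.1072], [0.9562, -0.2806, -0.0837, 0.6202], [-0.0015, 0.2811, -0.9597, 0.3848], [0.0, 0.0, 0.0, 1.0]]
```

View pics/scene0.png

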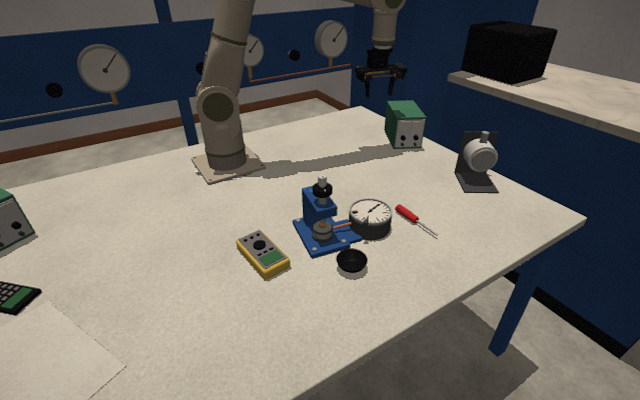

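View pics/top0.png

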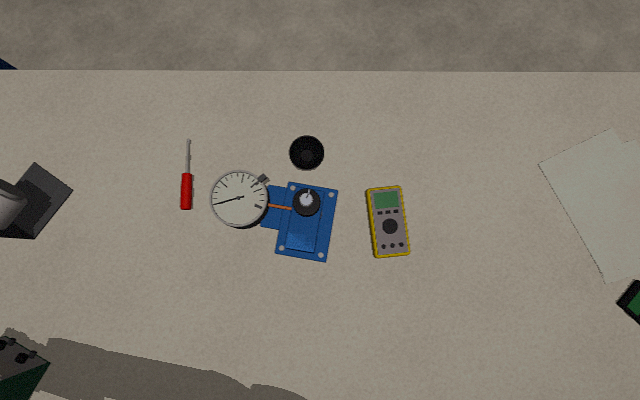

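View pics/wrist0.png

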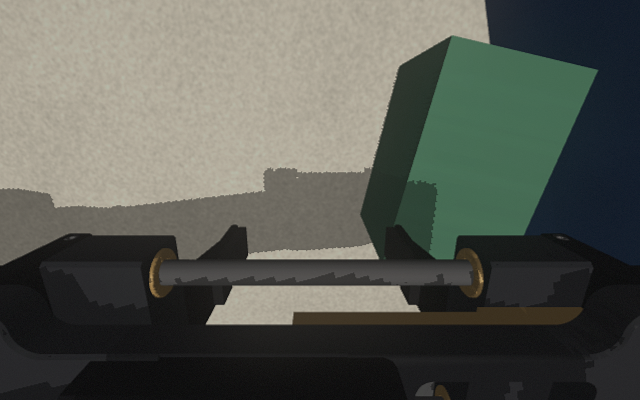

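Run:
```python
import cv2
t=cv2.imread("pics/top0.png");s=cv2.imread("pics/scene0.png")
cv2.imwrite("pics/topc.png",cv2.resize(t[160:270,200:350],None,fx=5.3,fy=5.3,interpolation=cv2.INTER_CUBIC))
cv2.imwrite("pics/scenec.png",cv2.resize(s[165:265,290:410],None,fx=6,fy=6,interpolation=cv2.INTER_CUBIC))
```

```text
(no output)
```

View pics/topc.png

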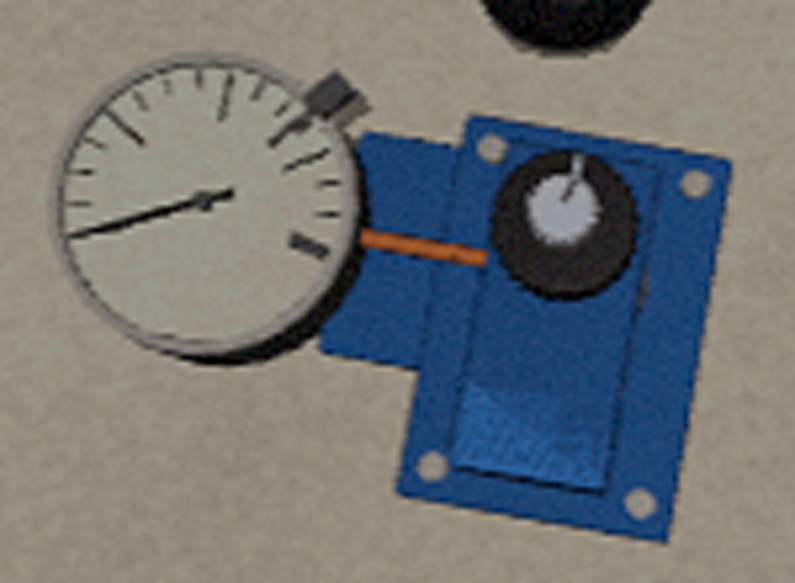

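View pics/scenec.png

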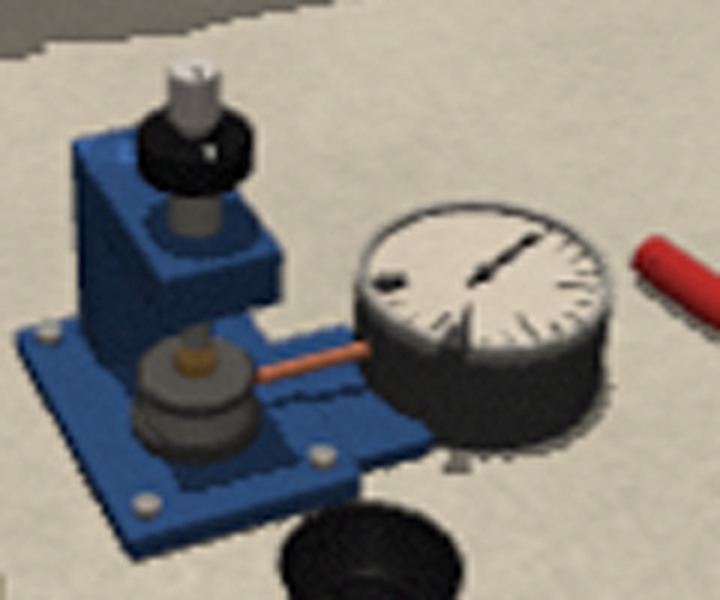

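```bash
cat > h.py <<'E'
import numpy as np,cv2
def ray(c,u,v):
    T=np.array(c["cam_to_world"]);d=T[:3,:3]@np.array([(u-c["cx"])/c["fx"],(v-c["cy"])/c["fy"],1.]);return T[:3,3],d/np.linalg.norm(d)
def tri(obs):
    A=np.zeros((3,3));b=np.zeros(3)
    for c,u,v in obs:
        o,d=ray(c,u,v);P=np.eye(3)-np.outer(d,d);A+=P;b+=P@o
    x=np.linalg.solve(A,b)
    print("res mm",[round(1e3*float(np.linalg.norm((np.eye(3)-np.outer(d,d))@(x-o))),2) for o,d in [ray(c,u,v) for c,u,v in obs]])
    return x
def plane(c,u,v,z):
    o,d=ray(c,u,v);return o+d*(z-o[2])/d[2]
def proj(c,p):
    T=np.array(c["cam_to_world"]);q=T[:3,:3].T@(np.asarray(p)-T[:3,3]);return c["cx"]+c["fx"]*q[0]/q[2],c["cy"]+c["fy"]*q[1]/q[2]
E
python3 - <<'E'
from h import *
t=np.load("pics/top0.npz");s=np.load("pics/scene0.npz")
T=lambda x,y:(t,200+(x+.5)/5.3-.5,160+(y+.5)/5.3-.5)
S=lambda x,y:(s,290+(x+.5)/6-.5,165+(y+.5)/6-.5)
k=tri([T(566,208),S(194,72)]);print("finetop",k)
g=tri([T(203,201),S(480,279)]);print("gauge",g, np.linalg.norm((k-g)[:2]))
c=tri([T(565,225),S(196,134)]);print("coarse top-ish",c)
def ang(x,y):
    p=plane(*T(x,y),g[2])-g;return np.arctan2(p[1],p[0]),np.linalg.norm(p[:2])
z=ang(75,236)[0]
for n,p in dict(n0=(75,236),l1=(120,120),l2=(230,80),l3=(322,152),idx_tip=(275,142),idx_in=(295,125),idx_tab=(330,96),ov=(308,246)).items():
    a,r=ang(*p);print(n,round((z-a)%(2*np.pi),3),round(r,4))
d=(g-k)[:2];print("dir knob->gauge",np.arctan2(d[1],d[0]))
print("zero abs",z,"expected",np.arctan2(d[1],d[0])-np.pi/2+2.0)
E
```

```text
res mm [1.06, 1.06]
finetop [0.59026967 0.07762071 0.21501106]
res mm [0.52, 0.52]
gauge [0.61646087 0.23045331 0.05967708] 0.15506057829788678
res mm [1.22, 1.22]
coarse top-ish [0.58941409 0.07887739 0.18211127]
n0 0.0 0.0548
l1 1.028 0.0499
l2 2.014 0.0524
l3 2.999 0.0527
idx_tip 2.688 0.0382
idx_in 2.687 0.0491
idx_tab 2.689 0.068
ov 3.811 0.0473
dir knob->gauge 1.4010731651157131
zero abs 1.8377874099547975 expected 1.8302768383208166
```

Request:
jog_arm:
  commands:
    - {"translation": [0, 0, 40], "twist": 0}
    - {"translation": [0, 0, 40], "twist": 0}
    - {"translation": [30, -35, 0], "twist": 0}
    - {"translation": [30, -35, 0], "twist": 0}
    - {"translation": [30, -35, 0], "twist": 0}
    - {"translation": [30, -35, 0], "twist": 0}
    - {"translation": [30, -35, 0], "twist": 0}
    - {"translation": [30, -35, 0], "twist": 0}
    - {"translation": [30, -35, 0], "twist": 0}
    - {"translation": [30, -35, 0], "twist": 0}
    - {"translation": [30, -35, 0], "twist": 0}
    - {"translation": [30, -35, 0], "twist": 0}
    - {"translation": [20, -35, 0], "twist": 0}
    - {"translation": [20, -35, 0], "twist": 0}
    - {"translation": [20, -35, 0], "twist": 0}
    - {"translation": [20, -35, 0], "twist": 0}
    - {"translation": [0, 0, 0], "twist": 0}
    - {"translation": [0, 0, 0], "twist": 0}
  grip: 0

```text
time: 1.95
ee_pos: [0.5623, 0.107, 0.3022]
eef_rot: [-0.569, -0.42, 0.42, 0.569]
ft_force: [-0.5, 1.1, 0.4]
width: 0.0868
```

Run:
```python
from bench import *
import cv2,numpy as np
from scipy.spatial.transform import Rotation as R
s=read_state();print(s["time"],s["ee_pos"],np.round(s["joint_positions"],3),s["ft_force"])
print(R.from_quat(s["eef_rot"]).as_matrix().round(3))
c=camera("wrist");cv2.imwrite("pics/w1.png",c["img"][:,:,::-1]);np.savez("pics/w1.npz",**c)
```

```text
1.95 [0.56225808 0.10704822 0.30221786] [-0.605  0.185  0.395  1.496 -0.071  1.476  1.064] [-0.45897421  1.13142449  0.38633807]
[[ 0.293 -0.001 -0.956]
 [ 0.956 -0.     0.293]
 [-0.    -1.     0.001]]
```

View pics/w1.png

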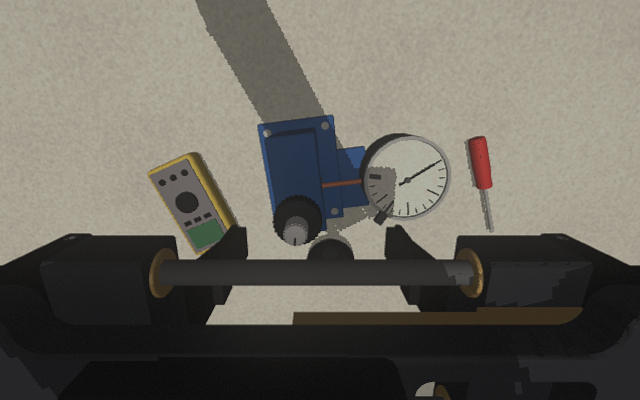

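Run:
```python
import cv2
t=cv2.imread("pics/w1.png")
cv2.imwrite("pics/w1c.png",cv2.resize(t[180:270,250:370],None,fx=6,fy=6,interpolation=cv2.INTER_CUBIC))
```

```text
(no output)
```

View pics/w1c.png

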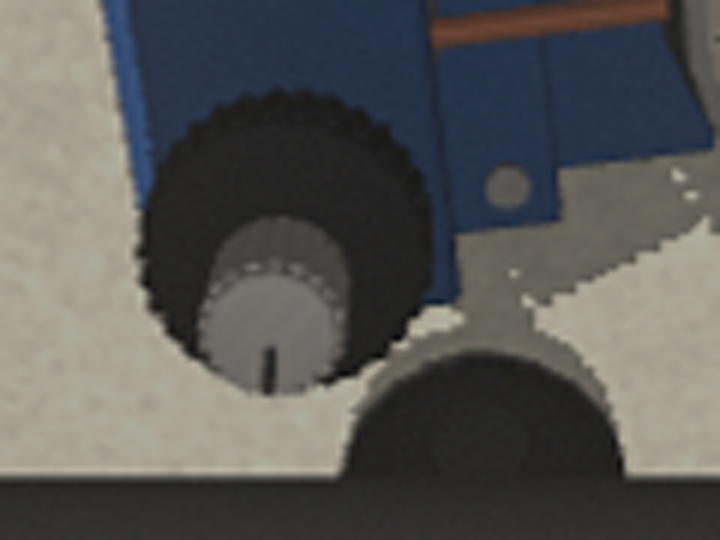

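Run:
```python
from h import *
t=np.load("pics/top0.npz");s=np.load("pics/scene0.npz");w=np.load("pics/w1.npz")
T=lambda x,y:(t,200+(x+.5)/5.3-.5,160+(y+.5)/5.3-.5)
S=lambda x,y:(s,290+(x+.5)/6-.5,165+(y+.5)/6-.5)
W=lambda x,y:(w,250+(x+.5)/6-.5,180+(y+.5)/6-.5)
print(tri([T(566,208),S(194,72),W(271,333)]));print(tri([T(566,208),W(271,333)]))
```

```text
res mm [0.71, 1.44, 0.78]
[0.58993184 0.07738818 0.21486337]
res mm [0.09, 0.09]
[0.58989212 0.07666141 0.21371472]
```

Request:
jog_arm:
  commands:
    - {"translation": [14, -15, 0], "twist": 0}
    - {"translation": [13.7, -15, 0], "twist": 0}
    - {"translation": [0, 0, 0], "twist": 0}
    - {"translation": [0, 0, -30], "twist": 0}
    - {"translation": [0, 0, -30], "twist": 0}
    - {"translation": [0, 0, -30], "twist": 0}
    - {"translation": [0, 0, -30], "twist": 0}
    - {"translation": [0, 0, -17], "twist": 0}
    - {"translation": [0, 0, -10], "twist": 0}
    - {"translation": [0, 0, 0], "twist": 0}
    - {"translation": [0, 0, 0], "twist": 0}

```text
time: 3.1
ee_pos: [0.5901, 0.0787, 0.1565]
eef_rot: [0.568, 0.422, -0.421, -0.568]
ft_force: [-0.9, -0.5, 1.4]
width: 0.0871
```

```bash
cat > look.py <<'E'
from bench import *
from h import *
import sys
tag=sys.argv[1]
s=read_state();print(round(s["time"],2),s["ee_pos"].round(4),np.round(s["joint_positions"],3),s["ft_force"].round(2),s["torque"].round(3),round(s["width"],4))
out=[]
for n,(x,y,w,h) in dict(scene=(280,160,140,100),top=(190,150,170,110)).items():
    c=camera(n);np.savez(f"pics/{n}_{tag}.npz",**c)
    im=np.ascontiguousarray(c["img"][:,:,::-1])[y:y+h,x:x+w]
    out.append(cv2.resize(im,(560,int(560*h/w)),interpolation=cv2.INTER_CUBIC)[:300] if n=="none" else cv2.resize(im,(395,int(395*h/w)),interpolation=cv2.INTER_CUBIC))
H=max(o.shape[0] for o in out)
out=[cv2.copyMakeBorder(o,0,H-o.shape[0],0,0,cv2.BORDER_CONSTANT) for o in out]
cv2.imwrite(f"pics/look_{tag}.png",np.hstack(out))
E
python3 look.py a
```

```text
3.1 [0.5901 0.0787 0.1565] [-0.538  0.32   0.402  1.651 -0.133  1.197  1.17 ] [-0.87 -0.48  1.42] [-0.028 -0.036  0.03 ] 0.0871
```

View pics/look_a.png

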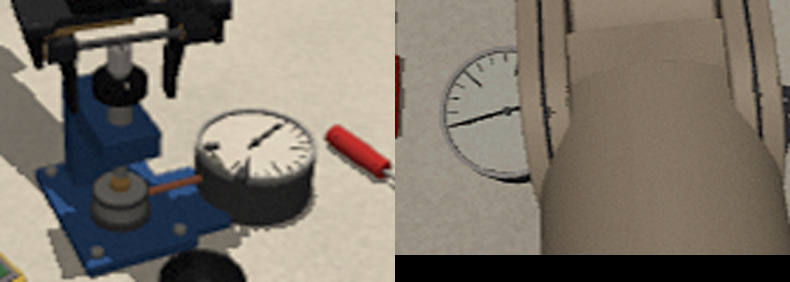

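Request:
jog_arm:
  commands:
    - {"translation": [0, -1.5, -2], "twist": 0}
    - {"translation": [0, 0, 0], "twist": 0}
    - {"translation": [0, 0, 0], "twist": 0}
    - {"translation": [0, 0, 0], "twist": 0}
    - {"translation": [0, 0, 0], "twist": 0}
    - {"translation": [0, 0, 0], "twist": 0}
    - {"translation": [0, 0, 0], "twist": 0}
    - {"translation": [0, 0, 0], "twist": 0}
  grip: 1
  grip_force: 30

```text
time: 4.0
ee_pos: [0.5901, 0.0772, 0.1537]
eef_rot: [-0.568, -0.421, 0.421, 0.568]
ft_force: [2.3, 4.1, -0.3]
width: 0.0511
```

```bash
python3 look.py b
```

```text
4.0 [0.5901 0.0772 0.1537] [-0.536  0.322  0.402  1.654 -0.135  1.192  1.174] [ 2.31  4.08 -0.28] [ 0.832 -0.425 -0.022] 0.0511
```

View pics/look_b.png

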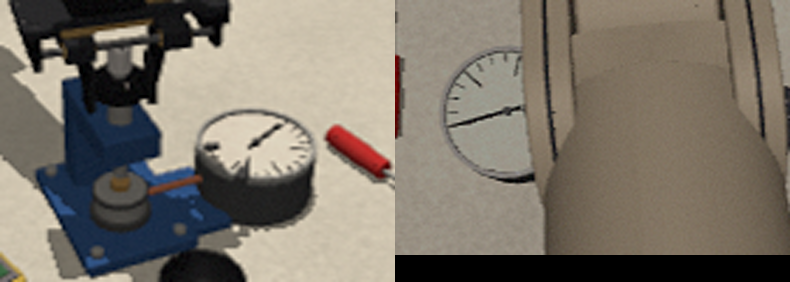

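Request:
jog_arm:
  commands:
    - {"translation": [0, 0, -0.4], "twist": -0.1}
    - {"translation": [0, 0, -0.4], "twist": -0.1}
    - {"translation": [0, 0, -0.4], "twist": -0.1}
    - {"translation": [0, 0, -0.4], "twist": -0.1}
    - {"translation": [0, 0, -0.4], "twist": -0.1}
    - {"translation": [0, 0, -0.4], "twist": -0.1}
    - {"translation": [0, 0, 0], "twist": 0}
    - {"translation": [0, 0, 0], "twist": 0}

```text
time: 4.9
ee_pos: [0.5903, 0.077, 0.1534]
eef_rot: [-0.667, -0.235, 0.233, 0.668]
ft_force: [-5.7, 3.4, 18.2]
width: 0.0509
```

```bash
python3 look.py c
```

```text
4.9 [0.5903 0.077  0.1534] [-0.609  0.332  0.496  1.659 -0.169  1.192  0.601] [-5.7   3.43 18.18] [ 0.587  1.484 -0.192] 0.0509
```

View pics/look_c.png

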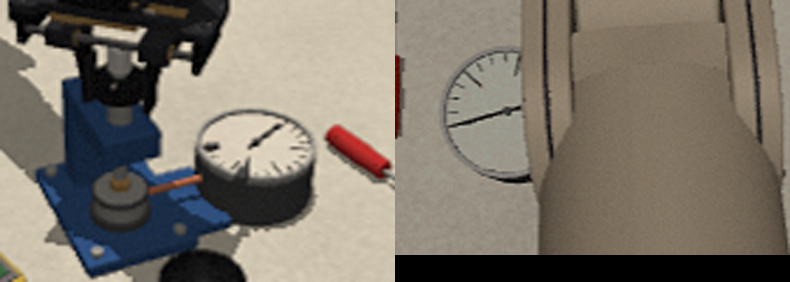

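Run:
```python
import numpy as np,cv2
o=[]
for n in "ac":
    im=np.load(f"pics/scene_{n}.npz")["img"][170:242,295:345,::-1]
    o.append(cv2.resize(np.ascontiguousarray(im),None,fx=8,fy=8,interpolation=cv2.INTER_CUBIC))
cv2.imwrite("pics/cmp1.png",np.hstack(o))
```

```text
(no output)
```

View pics/cmp1.png

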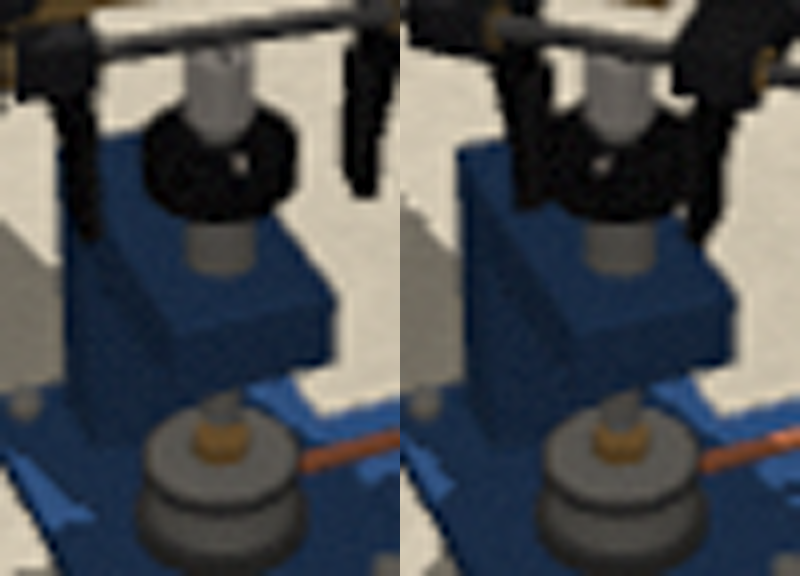

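Request:
jog_arm:
  commands:
    - {"translation": [0, 0, 1.2], "twist": 0}
    - {"translation": [0, 0, 1.0], "twist": -0.05}
    - {"translation": [0, 0, 0], "twist": -0.05}
    - {"translation": [0, 0, 0], "twist": 0}
    - {"translation": [0, 0, 0], "twist": 0}

```text
time: 5.5
ee_pos: [0.59, 0.0769, 0.1537]
eef_rot: [-0.678, -0.201, 0.201, 0.678]
ft_force: [-0.1, 3.9, 2.8]
width: 0.0508
```

```bash
cat > nd.py <<'E'
from bench import *
from h import *
import sys
from scipy.ndimage import map_coordinates
from scipy.spatial.transform import Rotation as R
tag=sys.argv[1]; G=np.array([0.61646,0.23045,0.05968]); Z=1.8378
s=read_state();M=R.from_quat(s["eef_rot"]).as_matrix()
print(round(s["time"],2),s["ee_pos"].round(4),"yaw",round(float(np.arctan2(M[1,0],M[0,0])),3),"j7",round(s["joint_positions"][6],3),s["ft_force"].round(1),s["torque"].round(2),round(s["width"],4))
for n in sys.argv[2:] or ["scene"]:
    c=camera(n);np.savez(f"pics/{n}_{tag}.npz",**c)
    g=cv2.cvtColor(c["img"],cv2.COLOR_RGB2GRAY).astype(float)
    # recenters allowed: small shifts
    th=np.arange(-0.3,4.2,0.01);rs=np.linspace(.014,.033,20)
    P=np.array([[[G[0]+r*np.cos(Z-t),G[1]+r*np.sin(Z-t),G[2]] for r in rs] for t in th]).reshape(-1,3)
    uv=np.array([proj(c,p) for p in P]);v=map_coordinates(g,[uv[:,1],uv[:,0]],order=1).reshape(len(th),-1)
    m=v.mean(1);w=np.clip(np.median(m)-m-0.3*(np.median(m)-m.min()),0,None);i=m.argmin()
    k=slice(max(0,i-15),i+16);print(n,"needle",round(float((th[k]*w[k]).sum()/w[k].sum()),3),"contrast",round(m.min()),round(float(np.median(m))))
    # rectified dial picture
    gx,gy=np.meshgrid(np.linspace(-.075,.075,300),np.linspace(-.075,.075,300))
    Q=np.stack([G[0]-gy,G[1]-gx,np.full_like(gx,G[2])],-1).reshape(-1,3)
    T=np.array(c["cam_to_world"]);q=(Q-T[:3,3])@T[:3,:3]
    mx=(c["cx"]+c["fx"]*q[:,0]/q[:,2]).reshape(300,300).astype(np.float32);my=(c["cy"]+c["fy"]*q[:,1]/q[:,2]).reshape(300,300).astype(np.float32)
    cv2.imwrite(f"pics/dial_{n}_{tag}.png",cv2.resize(cv2.remap(np.ascontiguousarray(c["img"][:,:,::-1]),mx,my,cv2.INTER_CUBIC),None,fx=1.5,fy=1.5))
E
python3 nd.py d scene top
```

```text
5.5 [0.59   0.0769 0.1537] yaw 0.577 j7 0.507 [-0.1  3.9  2.8] [ 0.99 -0.06 -0.2 ] 0.0508
scene needle -0.08 contrast 78 209
top needle 0.02 contrast 27 139
```

View pics/dial_scene_d.png

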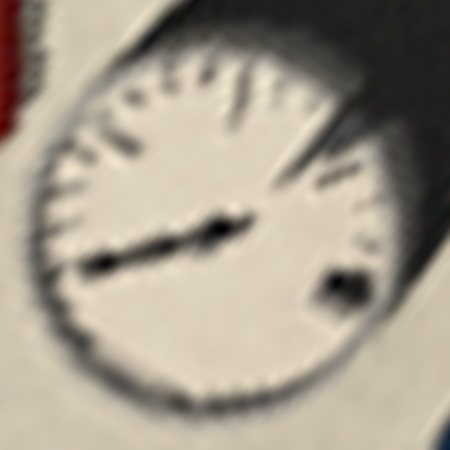

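```bash
sed -i 's/^    # recenters.*/    G=np.array([0.6142,0.2335,0.05968]) if n=="scene" else np.array([0.61646,0.23045,0.05968])/' nd.py
python3 - <<'E'
import numpy as np,cv2
o=[]
for n in "abd":
    im=np.load(f"pics/scene_{n}.npz")["img"][205:235,305:335,::-1]
    o.append(cv2.resize(np.ascontiguousarray(im),None,fx=8,fy=8,interpolation=cv2.INTER_CUBIC))
cv2.imwrite("pics/cmp2.png",np.hstack(o))
E
```

Request:
jog_arm:
  commands:
    - {"translation": [0, 0, 0], "twist": -0.06}
    - {"translation": [0, 0, 0], "twist": -0.06}
    - {"translation": [0, 0, 0], "twist": 0}
    - {"translation": [0, 0, 0], "twist": 0}

```text
time: 6.0
ee_pos: [0.59, 0.0769, 0.1537]
eef_rot: [-0.688, -0.161, 0.16, 0.689]
ft_force: [0.3, 5.8, 3.4]
width: 0.0512
```

```bash
python3 nd.py e scene top
```

```text
6.0 [0.59   0.0769 0.1537] yaw 0.458 j7 0.393 [0.3 5.8 3.4] [ 1.07  0.03 -0.18] 0.0512
scene needle -0.022 contrast 75 210
top needle 0.02 contrast 27 139
```

View pics/cmp2.png

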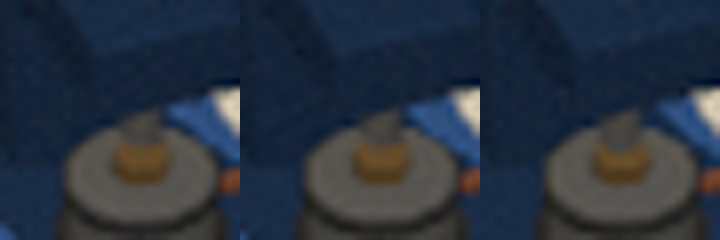

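Request:
jog_arm:
  commands:
    - {"translation": [0, 0, 0], "twist": -0.06}
    - {"translation": [0, 0, 0], "twist": -0.06}
    - {"translation": [0, 0, 0], "twist": 0}
    - {"translation": [0, 0, 0], "twist": 0}

```text
time: 6.5
ee_pos: [0.5899, 0.0769, 0.1536]
eef_rot: [-0.697, -0.119, 0.119, 0.697]
ft_force: [0.1, 5.2, 4.0]
width: 0.0508
```

```bash
python3 nd.py f scene top
```

```text
6.5 [0.5899 0.0769 0.1536] yaw 0.338 j7 0.279 [0.1 5.2 4. ] [ 1.02  0.05 -0.17] 0.0508
scene needle -0.022 contrast 76 209
top needle 0.02 contrast 27 138
```

Request:
jog_arm:
  commands:
    - {"translation": [0, 0, 0], "twist": -0.06}
    - {"translation": [0, 0, 0], "twist": -0.06}
    - {"translation": [0, 0, 0], "twist": 0}
    - {"translation": [0, 0, 0], "twist": 0}

```text
time: 7.0
ee_pos: [0.5899, 0.0769, 0.1537]
eef_rot: [-0.703, -0.077, 0.077, 0.703]
ft_force: [-0.0, 5.4, 3.8]
width: 0.0511
```

```bash
python3 nd.py g scene top
```

```text
7.0 [0.5899 0.0769 0.1537] yaw 0.217 j7 0.166 [-0.   5.4  3.8] [ 1.06  0.17 -0.22] 0.0511
scene needle -0.022 contrast 75 209
top needle 0.02 contrast 28 132
```

Request:
jog_arm:
  commands:
    - {"translation": [0, 0, 0], "twist": -0.06}
    - {"translation": [0, 0, 0], "twist": -0.06}
    - {"translation": [0, 0, 0], "twist": 0}
    - {"translation": [0, 0, 0], "twist": 0}

```text
time: 7.5
ee_pos: [0.5899, 0.0769, 0.1537]
eef_rot: [-0.706, -0.035, 0.034, 0.707]
ft_force: [0.3, 5.2, 3.9]
width: 0.0509
```

```bash
python3 nd.py h scene top
```

```text
7.5 [0.5899 0.0769 0.1537] yaw 0.098 j7 0.052 [0.3 5.2 3.9] [ 1.07  0.15 -0.17] 0.0509
scene needle -0.022 contrast 75 209
top needle 0.02 contrast 28 132
```

Request:
jog_arm:
  commands:
    - {"translation": [0, 0, 0], "twist": -0.06}
    - {"translation": [0, 0, 0], "twist": -0.06}
    - {"translation": [0, 0, 0], "twist": 0}
    - {"translation": [0, 0, 0], "twist": 0}

```text
time: 8.0
ee_pos: [0.5898, 0.0769, 0.1537]
eef_rot: [-0.707, 0.008, -0.008, 0.707]
ft_force: [-0.3, 5.0, 3.9]
width: 0.0513
```

```bash
python3 nd.py i scene top
```

```text
8.0 [0.5898 0.0769 0.1537] yaw -0.022 j7 -0.061 [-0.3  5.   3.9] [ 1.04  0.31 -0.15] 0.0513
scene needle -0.022 contrast 75 208
top needle 0.02 contrast 27 132
```

Request:
jog_arm:
  commands:
    - {"translation": [0, 0, 0], "twist": -0.06}
    - {"translation": [0, 0, 0], "twist": -0.06}
    - {"translation": [0, 0, 0], "twist": 0}
    - {"translation": [0, 0, 0], "twist": 0}

```text
time: 8.5
ee_pos: [0.5898, 0.0769, 0.1537]
eef_rot: [-0.705, 0.05, -0.05, 0.706]
ft_force: [-0.6, 5.0, 4.7]
width: 0.0511
```

```bash
python3 nd.py j scene top;  python3 - <<'E'
import numpy as np,cv2
o=[]
for n in "acgj":
    im=np.load(f"pics/scene_{n}.npz")["img"][172:240,300:345,::-1]
    o.append(cv2.resize(np.ascontiguousarray(im),None,fx=4.4,fy=4.4,interpolation=cv2.INTER_CUBIC))
cv2.imwrite("pics/cmp3.png",np.hstack(o))
E
```

```text
8.5 [0.5898 0.0769 0.1537] yaw -0.142 j7 -0.174 [-0.6  5.   4.7] [ 1.12  0.29 -0.21] 0.0511
scene needle -0.022 contrast 74 208
top needle 0.02 contrast 29 130
```

View pics/cmp3.png

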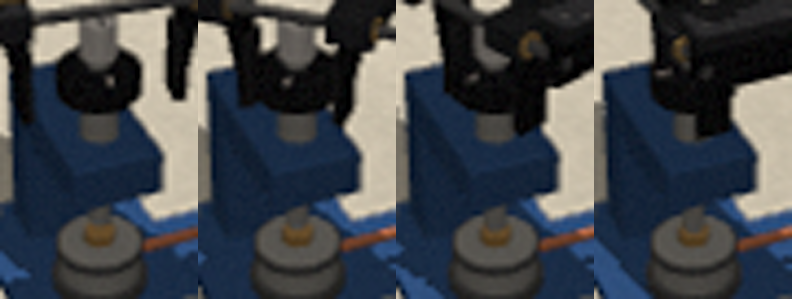

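Request:
jog_arm:
  commands:
    - {"translation": [0, 0, 0], "twist": -0.06}
    - {"translation": [0, 0, 0], "twist": -0.06}
    - {"translation": [0, 0, 0], "twist": 0}
    - {"translation": [0, 0, 0], "twist": 0}

```text
time: 9.0
ee_pos: [0.5898, 0.0769, 0.1536]
eef_rot: [-0.701, 0.093, -0.092, 0.701]
ft_force: [-0.0, 5.1, 5.0]
width: 0.0511
```

```bash
python3 nd.py k scene top
```

```text
9.0 [0.5898 0.0769 0.1536] yaw -0.262 j7 -0.287 [-0.   5.1  5. ] [ 1.12  0.38 -0.18] 0.0511
scene needle -0.022 contrast 75 207
top needle 0.019 contrast 28 131
```

Request:
jog_arm:
  commands:
    - {"translation": [0, 0, 0], "twist": -0.06}
    - {"translation": [0, 0, 0], "twist": -0.06}
    - {"translation": [0, 0, 0], "twist": 0}
    - {"translation": [0, 0, 0], "twist": 0}

```text
time: 9.5
ee_pos: [0.5897, 0.0769, 0.1537]
eef_rot: [-0.694, 0.134, -0.134, 0.695]
ft_force: [0.0, 4.3, 4.2]
width: 0.0508
```

```bash
python3 nd.py l scene top
```

```text
9.5 [0.5897 0.0769 0.1537] yaw -0.382 j7 -0.4 [0.  4.3 4.2] [ 1.18  0.39 -0.2 ] 0.0508
scene needle -0.022 contrast 75 207
top needle 0.02 contrast 29 131
```

Request:
jog_arm:
  commands:
    - {"translation": [0, 0, 0], "twist": -0.06}
    - {"translation": [0, 0, 0], "twist": -0.06}
    - {"translation": [0, 0, 0], "twist": 0}
    - {"translation": [0, 0, 0], "twist": 0}

```text
time: 10.0
ee_pos: [0.5897, 0.0769, 0.1537]
eef_rot: [-0.685, 0.176, -0.176, 0.685]
ft_force: [-1.2, 6.2, 5.1]
width: 0.0509
```

```bash
python3 nd.py m scene top
```

```text
10.0 [0.5897 0.0769 0.1537] yaw -0.502 j7 -0.512 [-1.2  6.2  5.1] [ 1.18  0.49 -0.21] 0.0509
scene needle 0.473 contrast 97 206
top needle 0.542 contrast 30 131
```

Request:
jog_arm:
  commands:
    - {"translation": [0, 0, 0], "twist": 0}
    - {"translation": [0, 0, 0], "twist": 0}
    - {"translation": [0, 0, 0], "twist": 0}
    - {"translation": [0, 0, 0], "twist": 0}
    - {"translation": [0, 0, 0], "twist": 0}
    - {"translation": [0, 0, 0], "twist": 0}
  grip: 0

```text
time: 10.7
ee_pos: [0.5898, 0.0762, 0.1533]
eef_rot: [0.685, -0.177, 0.177, -0.685]
ft_force: [-1.1, -0.2, -0.2]
width: 0.0851
```

```bash
python3 nd.py n scene top
```

```text
10.7 [0.5898 0.0762 0.1533] yaw -0.505 j7 -0.515 [-1.1 -0.2 -0.2] [-0.1   0.07 -0.01] 0.0851
scene needle 0.452 contrast 91 206
top needle 0.516 contrast 28 131
```

View pics/dial_scene_n.png

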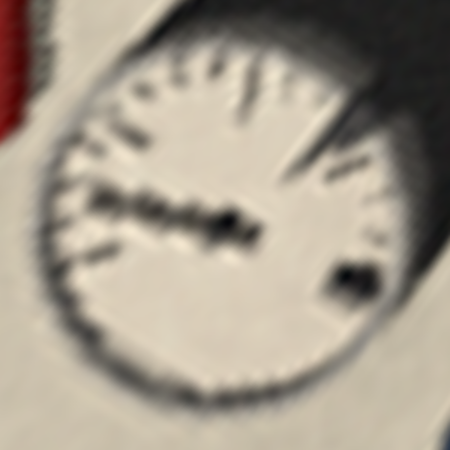

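Request:
jog_arm:
  commands:
    - {"translation": [0, 0.8, 12], "twist": 0}
    - {"translation": [0, 0, 12], "twist": 0.1}
    - {"translation": [0, 0, 12.7], "twist": 0.14}
    - {"translation": [0, 0, 0], "twist": 0.14}
    - {"translation": [0, 0, 0], "twist": 0.14}
    - {"translation": [0, 0, 0], "twist": 0.14}
    - {"translation": [0, 0, 0], "twist": 0.14}
    - {"translation": [0, 0, 0], "twist": 0.14}
    - {"translation": [0, 0, 0], "twist": 0.14}
    - {"translation": [0, 0, 0], "twist": 0.14}
    - {"translation": [0, 0, 0], "twist": 0}
    - {"translation": [0, 0, 0], "twist": 0}

```text
time: 12.0
ee_pos: [0.5901, 0.0771, 0.1907]
eef_rot: [-0.663, -0.246, 0.246, 0.663]
ft_force: [-0.3, 0.7, -0.3]
width: 0.0867
```

```bash
python3 nd.py o scene top; python3 look.py o2
```

```text
12.0 [0.5901 0.0771 0.1907] yaw 0.711 j7 0.625 [-0.3  0.7 -0.3] [-0.08 -0.01 -0.05] 0.0867
scene needle 0.452 contrast 92 208
top needle 0.516 contrast 28 128
12.1 [0.59   0.0772 0.1904] [-0.625  0.303  0.512  1.614 -0.154  1.265  0.626] [ 0.61 -1.   -0.44] [-0.041  0.005 -0.001] 0.0873
```

View pics/look_o2.png

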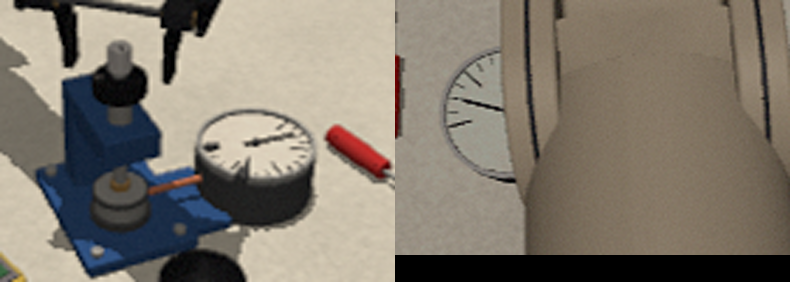

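Request:
jog_arm:
  commands:
    - {"translation": [0, 0, 0], "twist": 0}
    - {"translation": [0, 0, 0], "twist": 0}
    - {"translation": [0, 0, 0], "twist": 0}
    - {"translation": [0, 0, 0], "twist": 0}
    - {"translation": [0, 0, 0], "twist": 0}
    - {"translation": [0, 0, 0], "twist": 0}
    - {"translation": [0, 0, 0], "twist": 0}
    - {"translation": [0, 0, 0], "twist": 0}
    - {"translation": [0, 0, 0], "twist": 0}
  grip: 1
  grip_force: 20

```text
time: 13.1
ee_pos: [0.5899, 0.0772, 0.1901]
eef_rot: [-0.662, -0.248, 0.247, 0.662]
ft_force: [-1.7, -0.4, -0.2]
width: 0.0232
```

```bash
python3 nd.py p scene; python3 look.py p2
```

```text
13.1 [0.5899 0.0772 0.1901] yaw 0.715 j7 0.629 [-1.7 -0.4 -0.2] [-0.05 -0.04 -0.05] 0.0232
scene needle 0.453 contrast 92 208
13.15 [0.5901 0.0773 0.1901] [-0.624  0.303  0.511  1.615 -0.154  1.264  0.629] [-0.01 -1.88 -0.45] [-0.185  0.051  0.026] 0.0217
```

View pics/look_p2.png

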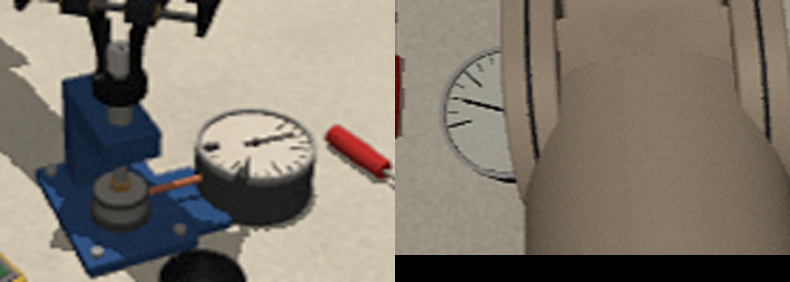

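Gripped at about 22 mm. The view shows the fingers around the fine knob and the tips above the disc. Next I turn 0.6 rad clockwise.

Request:
jog_arm:
  commands:
    - {"translation": [0, 0, 0], "twist": 0}
    - {"translation": [0, 0, 0], "twist": 0}
    - {"translation": [0, 0, 0], "twist": -0.1}
    - {"translation": [0, 0, -0.1], "twist": -0.1}
    - {"translation": [0, 0, -0.1], "twist": -0.1}
    - {"translation": [0, 0, -0.1], "twist": -0.1}
    - {"translation": [0, 0, -0.1], "twist": -0.1}
    - {"translation": [0, 0, -0.1], "twist": -0.1}
    - {"translation": [0, 0, 0], "twist": 0}
    - {"translation": [0, 0, 0], "twist": 0}

```text
time: 14.25
ee_pos: [0.5899, 0.0773, 0.19]
eef_rot: [-0.706, -0.042, 0.042, 0.706]
ft_force: [-1.8, 0.2, 5.1]
width: 0.0214
```

```bash
python3 nd.py q scene top
```

```text
14.25 [0.5899 0.0773 0.19  ] yaw 0.118 j7 0.057 [-1.8  0.2  5.1] [ 0.02  0.49 -0.03] 0.0214
scene needle 1.183 contrast 98 209
top needle 1.267 contrast 58 124
```

View pics/dial_scene_q.png

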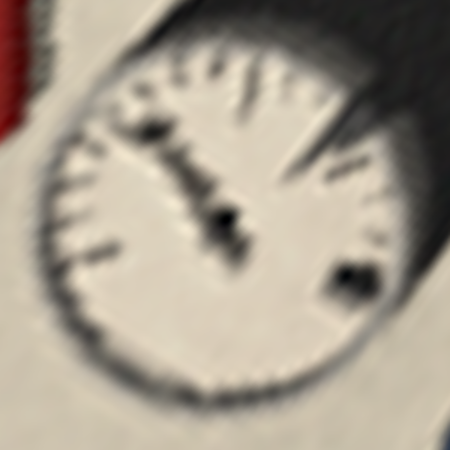

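Request:
jog_arm:
  commands:
    - {"translation": [0, 0, 0], "twist": -0.1}
    - {"translation": [0, 0, 0], "twist": -0.1}
    - {"translation": [0, 0, 0], "twist": -0.1}
    - {"translation": [0, 0, 0], "twist": -0.1}
    - {"translation": [0, 0, 0], "twist": -0.1}
    - {"translation": [0, 0, 0], "twist": -0.1}
    - {"translation": [0, 0, 0], "twist": -0.1}
    - {"translation": [0, 0, 0], "twist": 0}
    - {"translation": [0, 0, 0], "twist": 0}

```text
time: 15.25
ee_pos: [0.5898, 0.0773, 0.19]
eef_rot: [-0.677, 0.203, -0.203, 0.678]
ft_force: [-1.4, 0.7, 6.6]
width: 0.0209
```

```bash
python3 nd.py r scene top
```

```text
15.25 [0.5898 0.0773 0.19  ] yaw -0.582 j7 -0.607 [-1.4  0.7  6.6] [ 0.01  0.7  -0.01] 0.0209
scene needle 2.124 contrast 79 207
top needle 2.246 contrast 81 127
```

View pics/dial_scene_r.png

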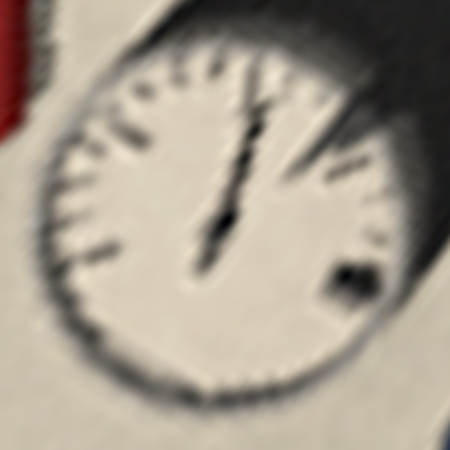

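Request:
jog_arm:
  commands:
    - {"translation": [0, 0, 0], "twist": -0.1}
    - {"translation": [0, 0, 0], "twist": -0.1}
    - {"translation": [0, 0, 0], "twist": -0.1}
    - {"translation": [0, 0, 0], "twist": 0}
    - {"translation": [0, 0, 0], "twist": 0}

```text
time: 15.85
ee_pos: [0.5897, 0.0773, 0.19]
eef_rot: [-0.639, 0.302, -0.302, 0.64]
ft_force: [-3.2, 0.6, 6.5]
width: 0.0215
```

```bash
python3 nd.py s scene top wrist
```

```text
15.85 [0.5897 0.0773 0.19  ] yaw -0.882 j7 -0.89 [-3.2  0.6  6.5] [ 0.06  0.86 -0.1 ] 0.0215
scene needle 2.531 contrast 97 208
top needle 2.199 contrast 69 129
wrist needle 2.561 contrast 47 189
```

View pics/dial_scene_s.png

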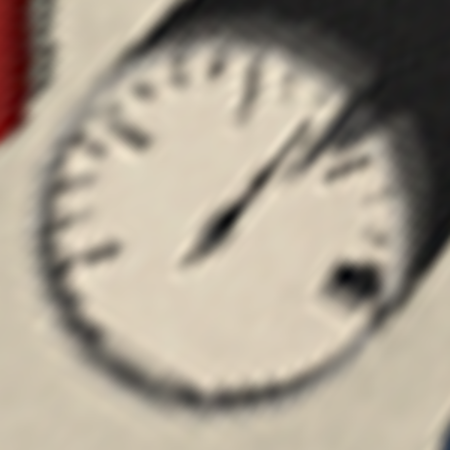

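View pics/dial_top_s.png

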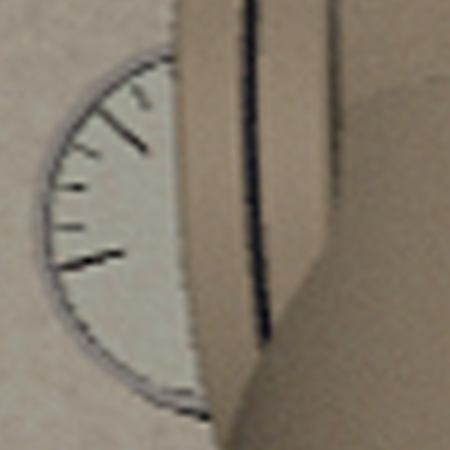

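View pics/dial_wrist_s.png

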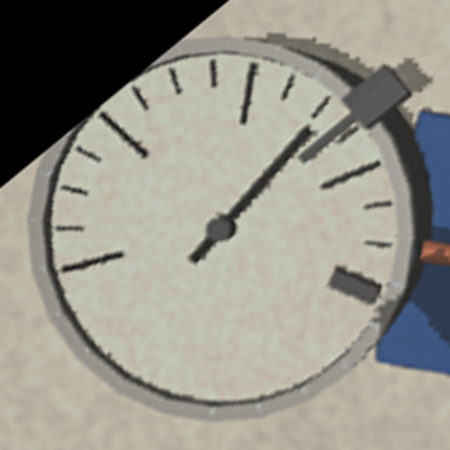

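Request:
jog_arm:
  commands:
    - {"translation": [0, 0, 0], "twist": -0.05}
    - {"translation": [0, 0, 0], "twist": -0.05}
    - {"translation": [0, 0, 0], "twist": 0}
    - {"translation": [0, 0, 0], "twist": 0}
    - {"translation": [0, 0, 0], "twist": 0}
    - {"translation": [0, 0, 0], "twist": 0}

```text
time: 16.6
ee_pos: [0.5897, 0.0774, 0.19]
eef_rot: [-0.623, 0.333, -0.333, 0.624]
ft_force: [-4.0, 0.3, 6.9]
width: 0.0213
```

```bash
python3 nd.py t scene wrist
```

```text
16.6 [0.5897 0.0774 0.19  ] yaw -0.982 j7 -0.983 [-4.   0.3  6.9] [0.14 0.83 0.01] 0.0213
scene needle 2.69 contrast 84 208
wrist needle 2.698 contrast 47 188
```

View pics/dial_wrist_t.png

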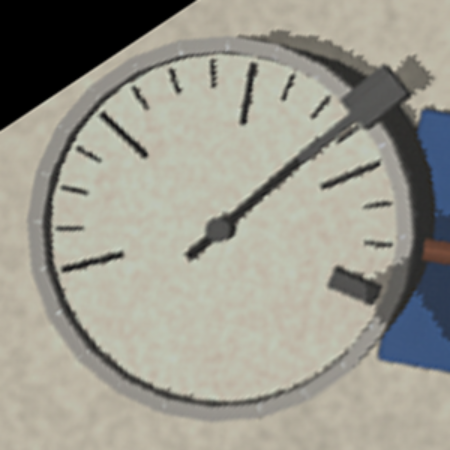

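Needle lies right on the pointer. I release, check again, then lift.

Request:
jog_arm:
  commands:
    - {"translation": [0, 0, 0], "twist": 0}
    - {"translation": [0, 0, 0], "twist": 0}
    - {"translation": [0, 0, 0], "twist": 0}
    - {"translation": [0, 0, 0], "twist": 0}
    - {"translation": [0, 0, 0], "twist": 0}
    - {"translation": [0, 0, 0], "twist": 0}
    - {"translation": [0, 0, 0], "twist": 0}
  grip: 0

```text
time: 17.4
ee_pos: [0.5899, 0.0772, 0.1895]
eef_rot: [0.623, -0.334, 0.334, -0.623]
ft_force: [0.4, 0.0, 0.7]
width: 0.0689
```

```bash
python3 nd.py u scene wrist
```

```text
17.4 [0.5899 0.0772 0.1895] yaw -0.985 j7 -0.986 [0.4 0.  0.7] [-0.    0.13  0.03] 0.0689
scene needle 2.69 contrast 83 208
wrist needle 2.697 contrast 49 198
```

View pics/dial_wrist_u.png

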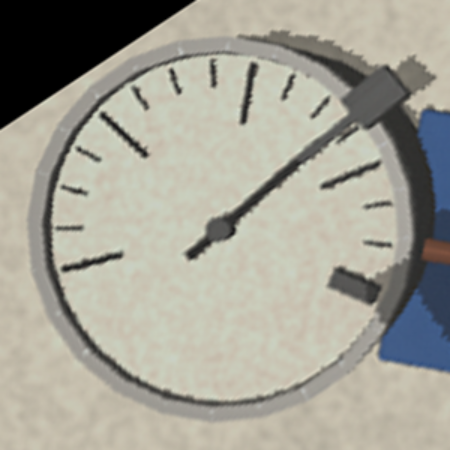

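Request:
jog_arm:
  commands:
    - {"translation": [0, 0, 0], "twist": 0}
    - {"translation": [0, 0, 0], "twist": 0}
    - {"translation": [0, 0, 10], "twist": 0}
    - {"translation": [0, 0, 20], "twist": 0}
    - {"translation": [0, 0, 30], "twist": 0}
    - {"translation": [0, 0, 30], "twist": 0}
    - {"translation": [0, 0, 0], "twist": 0}
    - {"translation": [0, 0, 0], "twist": 0}
    - {"translation": [0, 0, 0], "twist": 0}
    - {"translation": [0, 0, 0], "twist": 0}
    - {"translation": [0, 0, 0], "twist": 0}

```text
time: 18.6
ee_pos: [0.5896, 0.0772, 0.2789]
eef_rot: [0.623, -0.335, 0.334, -0.623]
ft_force: [-0.1, 0.1, 0.4]
width: 0.0872
```

```bash
python3 nd.py v scene wrist; python3 look.py v2
```

```text
18.6 [0.5896 0.0772 0.2789] yaw -0.985 j7 -1.019 [-0.1  0.1  0.4] [-0.07  0.13 -0.02] 0.0872
scene needle 2.69 contrast 83 207
wrist needle 2.703 contrast 46 175
18.7 [0.5897 0.0772 0.2792] [-0.852  0.296  0.813  1.492 -0.215  1.446 -1.019] [0.09 0.08 1.53] [-0.109  0.154 -0.03 ] 0.0871
```

View pics/look_v2.png

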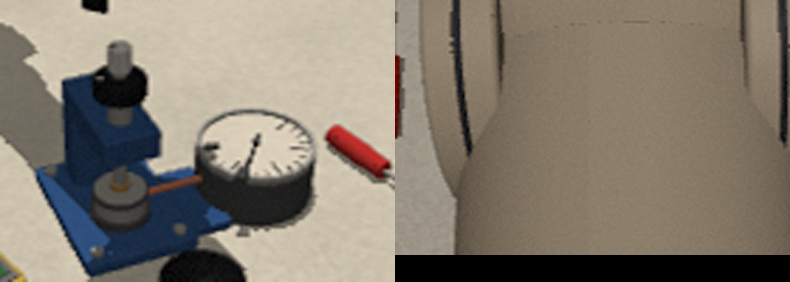

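View pics/dial_wrist_v.png

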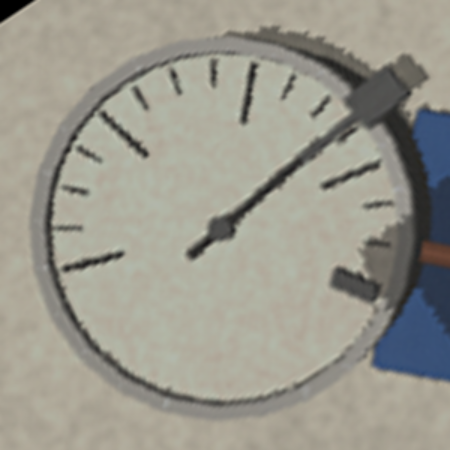

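The gripper is clear of the press, and the needle has stayed on the pointer.

```bash
python3 -c "
from bench import *
print(close_job())"
```

```text
the job is handed in; nothing more can be done
None
```

The needle stands on the set pointer, brought there by the fine knob. Both knobs are released, and I handed the job in at about 19 s; no verdict is reported.

- **Coarse knob:** I turned it clockwise about 1.77 rad, in steps of about 0.12 rad near contact. The needle lifted to about 0.5 rad, between the zero tick and the first long tick, with the fine knob untouched. The needle stayed there when I let go.
- **Fine knob:** I turned it clockwise about 1.70 rad. The needle went from about 0.5 to 2.70 rad, against a set pointer measured at about 2.69 rad.
- **Last checks:** After release and a 90 mm lift, the scene camera read 2.69 and the wrist camera 2.70, and the wrist picture shows the needle lying on the pointer. The force on the tool was about zero. I saw no sign that the meter, dish or screwdriver had moved, but the last views showed only parts of them and I did not measure their positions.

**Disagreements:**
- **Disc height:** I first moved the hand down 4 mm per rad with the coarse knob. The disc does not descend, so the upward force reached about 18 N. I raised the hand again and turned at constant height.
- **Camera readings:** The scene camera read the needle 0.04 to 0.12 rad lower than the top camera over the first part of the scale. By 2.2 rad the arm hid the dial from the top camera, so I set the final position from the wrist camera.

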